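# Snap the specimen bucket's lid shut all round

## Robot

A 6-joint arm with a two-finger parallel gripper is mounted at the origin on the work surface. World frame = base frame: x ahead of the robot, y to its left, z up, the work surface at z = 0. Lengths are in mm, angles in rad, forces in N, time in s.
With the tool pointing down it reaches from about 375 to 925 mm from the base axis. Payload 5.7 kg.
Tool frame: the origin (TCP) lies on the mounting face of the last link; the fingertips stand 173 mm ahead of it and the grasp point (between the pads) lies 155 mm ahead of it; x points along the fingers, y is the direction in which the jaws open and shut, and the axes are right-handed (so a half turn about x gives the same grasp; the last joint's range is limited). The gripper opens to 85 mm and grips with 20 to 120 N. Pads are 22 mm wide; open, the fingers measure 114 mm over their backs; the gripper's body (76 mm by 85 mm) begins 54 mm behind the grasp point. The pads swing forward as they close: fully open they stand 13 mm farther back than shut.
Start: joints at [1.171, 0.359, 1.51, -0, 1.272, -0.115], TCP at [168.58, 575.818, 404.667] pointing down, gripper open.
Joint ranges: [-2.97, 2.97], [-1.01, 2.36], [0.21, 2.38], [-0.96, 4.11], [0.2, 2.71], [-2.98, 2.98]. Speed limits (rad/s): [2.39, 2.39, 3.14, 3.14, 3.14, 3.14].

## Interface

Orientations are given as a unit quaternion [w, x, y, z].
In Python, from rig import arm gives the robot as it stands. The module is installed in compiled form; this text tells all that it offers.
- The arm moves only by the tool servo_tool, never from a script. Its argument "commands" is a list of rows, each a list of 6 numbers: the shift along the tool's x, y, z in m, then the turn, a rotation vector about the tool's x, y, z in rad. In form: [[x, y, z, ax, ay, az], ...]. A call has 1 to 10 rows; each row shifts and turns the commanded pose from where the row before left it, along the tool's axes as they then stand; what a row does not reach is not made up. A row lasts 1/12 s, in which the tool goes at most 41.7 mm and 7.16 degrees, less where a joint would pass 70% of its speed; a pose out of reach is approached as far as the arm can. A call is refused whole if a number of a shift passes 0.0417 or a number of a turn 0.125, either way. A call with a gripper value outside its range is refused whole. "gripper" is the opening, from -1 (shut) to 1 (fully open), set as the call begins (left out, the last holds). The fingers move at their own pace and stop on an object; "squeeze" is the grip in N (left out, the last holds). Time passes only in rows, so rows that do not move let the fingers close. It gives the time, the measured TCP pose, the force and the opening at its end, in the units of the state.
- arm.sense(): the state, without advancing time (a new reading comes with each control period).
- arm.read_camera(name): name is "side" or "top" or "wrist"; returns a dict with "color" (480x640x3 uint8, red, green, blue), "z_map" (480x640 float32, mm along the optical axis (not along the pixel's ray), 0 where there is no reading), "fx", "fy", "cx", "cy" (pixels), "R" (3x3) and "t" (3): a world point X has camera coordinates R X + t. Camera axes: x right, y down, z forward; pixel columns grow to the right and rows downward; lengths in mm; the calibration is good to about 2 mm. A picture is of the moment at which its call begins.
- arm.finish_job(): hands the job in, once; it reports no verdict.
The state is a dict: "time_s": time; "joint_pos": joint angles; "joint_vel": joint speeds; "joint_efforts": joint torques, N m; "tcp_pos": TCP position; "ee_rot": TCP orientation; "wrist_force": force on the tool from outside, world axes, zero at the start; "wrist_torque": the same for the moment, N m; "grip_width": opening from 0.0 (shut) to 1.0 (fully open).
Only numpy, scipy, OpenCV 4.12 (cv2) and the standard library are available. Lean on these libraries where they do the work, as an engineer would, in place of code of your own. Each camera call takes 0.05 s, during which the arm holds its last target. There are 200 camera calls.

## Task

The lid of the white specimen bucket has only been laid on: go round its rim with the fingertips, pressing it down section by section, until all six sections have clicked shut and the rim is flush all the way round. Just press: do not lift or tip the bucket, do not shove it along the table or lean on it with all your weight, and leave the other things on the trolley where they are.

Things in the scene. Friction and masses are not known exactly. Their poses are not given: they have to be found in the camera images.
- bucket: white plastic specimen bucket, loose but full (1.4 to 2 kg), upright on the table in the middle, its pale snap-fit lid laid on it. Origin at the centre of its underside, z up, x through the middle of rim section 1. 161 mm across at the rim, 130 at the foot. A thin bail handle hangs round its -x side, within 90 mm of the axis. More than 60 N of push overloads it
- lid_centre (a point): centre of the lid's sunken middle panel (92 mm across, does not move), 114.5 mm above the table. The lid is 170 mm across; round the panel its rim is slit radially into six equal 60 degree sections, parted by slits about 2 mm wide. Shut all round, the top of the rim is level, 122 mm above the table
- lid_sec1 (a joint): rim section 1 of the lid: how far it has been pressed down, as an angle (rad) about its inner edge, 50 mm from the bucket's axis. 0 = up, outer edge 7 mm proud; 0.20 = clicked shut, flush. It snaps: pushed down past half way (about 10 N near its outer edge) it pulls itself shut and stays; let go before, it springs back up. A small lift tab sticks out 11 mm from its skirt
- sec1_press (a point): middle of the raised flat crown (10 mm wide) on the top of rim section 1, 76 mm from the bucket's axis at 0 degrees about the bucket's z from its x axis; the place to push, straight down. It moves with the section: about 127 mm above the table when up, 122 when shut
- lid_sec2 (a joint): rim section 2 of the lid: how far it has been pressed down, as an angle (rad) about its inner edge, 50 mm from the bucket's axis. 0 = up, outer edge 7 mm proud; 0.20 = clicked shut, flush. It snaps: pushed down past half way (about 10 N near its outer edge) it pulls itself shut and stays; let go before, it springs back up
- sec2_press (a point): middle of the raised flat crown (10 mm wide) on the top of rim section 2, 76 mm from the bucket's axis at 60 degrees about the bucket's z from its x axis; the place to push, straight down. It moves with the section: about 127 mm above the table when up, 122 when shut
- lid_sec3 (a joint): rim section 3 of the lid: how far it has been pressed down, as an angle (rad) about its inner edge, 50 mm from the bucket's axis. 0 = up, outer edge 7 mm proud; 0.20 = clicked shut, flush. It snaps: pushed down past half way (about 10 N near its outer edge) it pulls itself shut and stays; let go before, it springs back up
- sec3_press (a point): middle of the raised flat crown (10 mm wide) on the top of rim section 3, 76 mm from the bucket's axis at 120 degrees about the bucket's z from its x axis; the place to push, straight down. It moves with the section: about 127 mm above the table when up, 122 when shut
- lid_sec4 (a joint): rim section 4 of the lid: how far it has been pressed down, as an angle (rad) about its inner edge, 50 mm from the bucket's axis. 0 = up, outer edge 7 mm proud; 0.20 = clicked shut, flush. It snaps: pushed down past half way (about 10 N near its outer edge) it pulls itself shut and stays; let go before, it springs back up
- sec4_press (a point): middle of the raised flat crown (10 mm wide) on the top of rim section 4, 76 mm from the bucket's axis at 180 degrees about the bucket's z from its x axis; the place to push, straight down. It moves with the section: about 127 mm above the table when up, 122 when shut
- lid_sec5 (a joint): rim section 5 of the lid: how far it has been pressed down, as an angle (rad) about its inner edge, 50 mm from the bucket's axis. 0 = up, outer edge 7 mm proud; 0.20 = clicked shut, flush. It snaps: pushed down past half way (about 10 N near its outer edge) it pulls itself shut and stays; let go before, it springs back up
- sec5_press (a point): middle of the raised flat crown (10 mm wide) on the top of rim section 5, 76 mm from the bucket's axis at 240 degrees about the bucket's z from its x axis; the place to push, straight down. It moves with the section: about 127 mm above the table when up, 122 when shut
- lid_sec6 (a joint): rim section 6 of the lid: how far it has been pressed down, as an angle (rad) about its inner edge, 50 mm from the bucket's axis. 0 = up, outer edge 7 mm proud; 0.20 = clicked shut, flush. It snaps: pushed down past half way (about 10 N near its outer edge) it pulls itself shut and stays; let go before, it springs back up
- sec6_press (a point): middle of the raised flat crown (10 mm wide) on the top of rim section 6, 76 mm from the bucket's axis at 300 degrees about the bucket's z from its x axis; the place to push, straight down. It moves with the section: about 127 mm above the table when up, 122 when shut
- vial_stand: loose bystander: white domed stand, 112 across, holding an open 37 mm vial with two thin sticks standing in it, 150 tall in all; origin at the centre of its underside
- cap: loose bystander: white ribbed screw cap, 41 across, 15 tall, lying flat; origin at the centre of its underside
- vial_a: loose bystander: capped specimen vial, 41 across, 73 tall, standing; origin at the centre of its underside
- vial_b: loose bystander: a second capped specimen vial like vial_a
- speculum_a: loose bystander: polished steel instrument with a blunt tapering body and two flat handles, about 120 x 125, 52 tall, lying on the table; origin under the middle of its body
- speculum_b: loose bystander: a second steel instrument like speculum_a
- kidney_dish: loose bystander: empty steel kidney-shaped dish, about 130 x 240, 40 tall; origin under its middle
- slide_case: loose bystander: flat white plastic slide case, 85 x 60 x 11, lying flat; origin at the centre of its underside

How it is judged (in metres and radians):
At the end, for the whole second after the job is handed in: All six rim sections are clicked shut (each joint at least 0.16 of 0.20 rad) and stay so, and the bucket stands upright and still on the table, within 40 mm of where it was; the other things are within 30 mm of where they were (value of joint each of lid_sec1, lid_sec2, lid_sec3, lid_sec4, lid_sec5, lid_sec6 above 0.16 rad and angle between bucket's own z axis and vertical below 0.05 rad and height (world z) of bucket below 0.005 m and linear speed of bucket below 0.02 m/s and distance of bucket from where it was at the start of the episode below 0.04 m and distance of each of vial_stand, cap, vial_a, vial_b, speculum_a, speculum_b, kidney_dish, slide_case from where it was at the start of the episode below 0.03 m); the robot touches nothing.
It fails at once if the bucket is lifted off the table (more than 10 mm) or tipped (more than 0.12 rad) (height (world z) of bucket above 0.01 m or angle between bucket's own z axis and vertical above 0.12 rad).
It fails at once if the bucket is shoved along (more than 40 mm) (distance of bucket from where it was at the start of the episode above 0.04 m).
It fails at once if the bucket or its lid is pressed with more than 60 N (contact force between the fingers and bucket above 60 N).
It fails at once if the arm or the gripper's body, not the fingers, presses on the bucket (more than 5 N) (contact force between the arm and bucket above 5 N).
It fails at once if one of the listed other things is moved, lifted or knocked over (more than 30 mm) (distance of any of vial_stand, cap, vial_a, vial_b, speculum_a, speculum_b, kidney_dish, slide_case from where it was at the start of the episode above 0.03 m or angle between any of vial_stand, cap, vial_a, vial_b, speculum_a, speculum_b, kidney_dish, slide_case's own z axis and vertical above 0.5 rad).
It also fails if it takes over 54 s, if anything falls off the work surface, if the arm or the gripper's body presses on something with over 40 N, if the wrist force passes 120 N, or if a joint passes its speed limit or range.

## Working session

There is one attempt and no reset: what is moved stays moved. The work goes in short steps, Python scripts to look and compute and a tool call to move; the robot and the scene stay as the last step left them, time stands still between calls to the robot, and variables do not carry over. Pictures are saved under pics/ and viewed, about 8 in all and at most 12, crops included, and the job is handed in when it is done.

Besides the shell and the picture viewer there is one more tool, called after "Emit:" as name([rows], argument=value, ...), one row to a line, values as JSON. servo_tool: Moves the arm, as the interface text tells. Its arguments: {"type":"object","properties":{"commands":{"type":"array","items":{"type":"array","items":{"type":"number"}}},"gripper":{"type":"number"},"squeeze":{"type":"number"}},"required":["commands"]}

```bash
mkdir -p pics
python3 - <<'E'
from rig import arm
import cv2, pickle
d={n:arm.read_camera(n) for n in("top","side")}
pickle.dump(d,open("a.pkl","wb"))
for n in d: cv2.imwrite(f"pics/{n}0.png",d[n]["color"][:,:,::-1]); print(n,d[n]["fx"],d[n]["R"],d[n]["t"],(d[n]["z_map"]>0).mean())
print(arm.sense())
E
```

```text
top 495.19101581776954 [[ 0.02334592 -0.99950127  0.02126464]
 [-0.98770353 -0.02634892 -0.15410213]
 [ 0.15458557 -0.0174055  -0.98782607]] [ -39.5060156   525.41591504 1372.78500573] 0.995947265625
side 532.6796134842502 [[-0.97650958 -0.2149319  -0.01527461]
 [-0.13521472  0.66643353 -0.73320074]
 [ 0.16776774 -0.7139122  -0.67984069]] [ 511.47889367  161.18925497 1177.13107156] 0.996083984375
{'time_s': 0.1, 'joint_pos': array([ 1.17090402e+00,  3.59463926e-01,  1.51135835e+00,  1.97104827e-05,
        1.27253046e+00, -1.15082432e-01]), 'joint_vel': array([ 6.84606714e-04, -1.97121254e-03, -2.59892637e-03, -4.86497088e-05,
       -5.91432578e-04,  1.01594345e-03]), 'joint_efforts': array([-4.91749834e-04, -5.28651452e+01, -2.79349941e+01, -3.50094469e-04,
        5.07775214e-03,  3.63789596e-06]), 'tcp_pos': array([168.44521941, 575.51532653, 403.90597317]), 'ee_rot': array([ 0.69978365,  0.09975743,  0.70011346, -0.10095757]), 'wrist_force': array([ 0.01722116,  0.18977962, -0.07684178]), 'wrist_torque': array([-0.00924191,  0.02779119,  0.01492037]), 'grip_width': 1.0007425366484997}
```

View pics/top0.png

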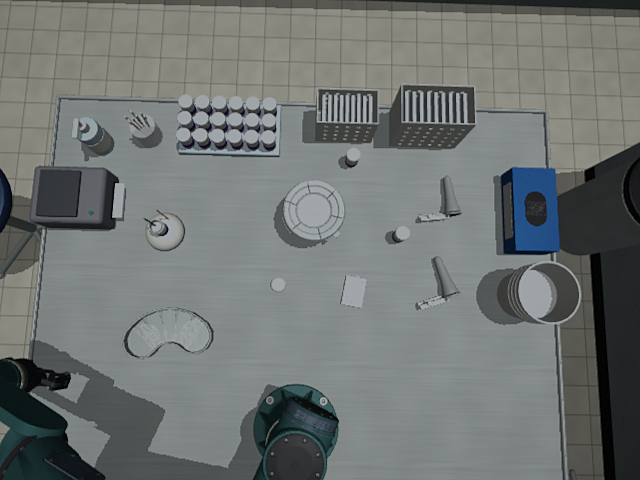

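View pics/side0.png

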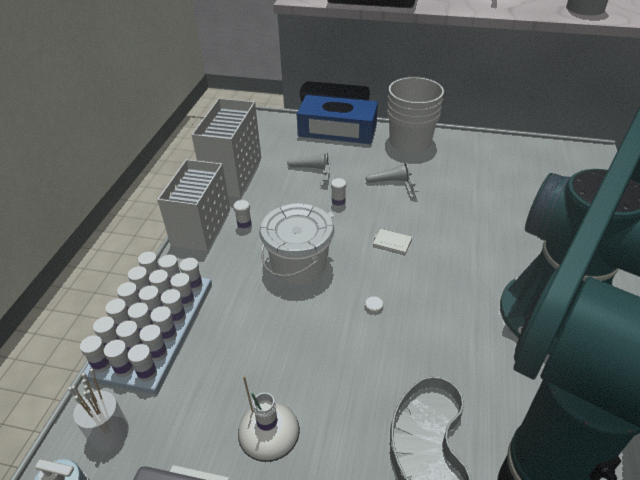

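The top view shows the bucket lid near (314,211), with a possible tab at about (337,234), and vials at (352,158) and (400,234). In the side view the lid is at (297,228). I'll measure the centre and tab next.

```bash
cat > h.py <<'E'
import numpy as np
def cloud(c):
    z=c["z_map"].astype(float); v,u=np.mgrid[:z.shape[0],:z.shape[1]]
    P=np.stack([(u-c["cx"])/c["fx"]*z,(v-c["cy"])/c["fy"]*z,z],-1)
    return (P-c["t"])@c["R"]   # R^T (P-t)
def proj(c,X):
    p=np.asarray(X)@c["R"].T+c["t"]; return np.stack([p[...,0]/p[...,2]*c["fx"]+c["cx"],p[...,1]/p[...,2]*c["fy"]+c["cy"]],-1)
E
python3 - <<'E'
import pickle,cv2,numpy as np
from h import *
d=pickle.load(open("a.pkl","rb"))
for n,(u0,v0) in {"top":(314,211),"side":(297,228)}.items():
    c=d[n]; W=cloud(c); w0=W[v0,u0]
    m=(W[...,2]>100)&(W[...,2]<140)&(np.hypot(*(W[...,:2]-w0[:2]).transpose(2,0,1))<115)&(c["z_map"]>0)
    p=W[m][:,:2].astype(np.float32); h=cv2.convexHull(p)[:,0]
    # circle fit, robust to the tab
    k=np.ones(len(h),bool)
    for _ in range(4):
        s=np.linalg.lstsq(np.c_[2*h[k],np.ones(k.sum())],(h[k]**2).sum(1),rcond=None)[0]; r=np.hypot(*(h-s[:2]).T); R=np.sqrt(s[2]+s[:2]@s[:2]); k=abs(r-R)<3
    print(n,w0.round(1),"c",s[:2].round(1),"R",R.round(1)); rr=np.hypot(*(p-s[:2]).T); q=p[rr>89]-s[:2]
    print(len(q),np.degrees(np.arctan2(q[:,1],q[:,0])).round(0)[:20],rr[rr>89].round(0)[:20])
    cv2.imwrite(f"pics/c{n}.png",cv2.resize(c["color"][v0-55:v0+60,u0-55:u0+60,::-1],(575,575),interpolation=cv2.INTER_CUBIC))
    # bystanders heights nearby
a=cv2.imread("pics/ctop.png");b=cv2.imread("pics/cside.png");cv2.imwrite("pics/c0.png",cv2.resize(np.hstack([a,b]),(800,400)))
E
```

```text
top [588.6 -34.8 118.1] c [592.4 -32.7] R 85.5
21 [-130. -133. -131. -130. -135. -134. -133. -132. -138. -136. -135. -134.
 -132. -140. -139. -137. -136. -141. -140. -139.] [89. 89. 91. 93. 89. 91. 93. 95. 90. 91. 93. 95. 97. 89. 92. 93. 95. 91.
 93. 96.]
side [591.1 -40.4 116.1] c [590.2 -31.8] R 84.9
21 [-128. -131. -130. -131. -131. -133. -133. -129. -132. -134. -136. -137.
 -134. -136. -138. -136. -139. -136. -138. -140.] [98. 97. 89. 90. 93. 94. 97. 93. 92. 93. 94. 95. 90. 91. 92. 96. 96. 93.
 95. 95.]
```

View pics/c0.png

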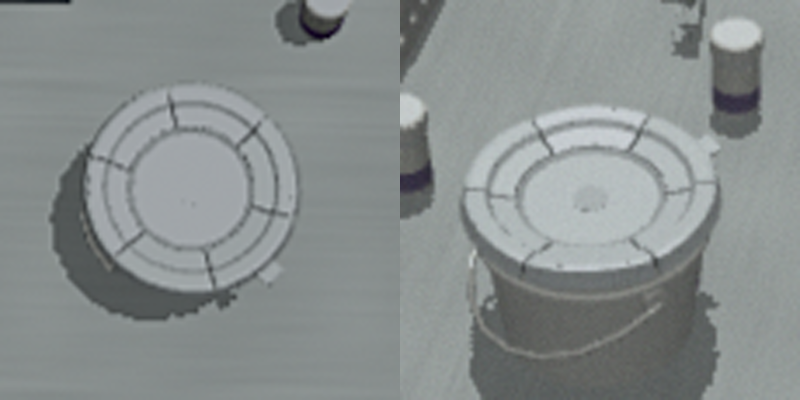

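Centre is about (591,-32), agreed by both views, and the tab is at about -135°. That puts the press points at -135°, -75°, -15°, 45°, 105° and 165°, at radius 76 mm. First I align the tool with the world axes (tool y = world y, z = world x, x = down), shut the gripper and move over section 5 at 105°.

Emit:
servo_tool([
  [0,0,0,-0.095,0,0],
  [0,0,0,-0.095,0,0],
  [0,0,0,-0.095,0,0],
  [0,-0.0267,0.0202,0,0,0],
  [0,-0.0267,0.0202,0,0,0],
  [0,-0.0267,0.0202,0,0,0],
  [0,-0.0267,0.0202,0,0,0],
  [0,-0.0267,0.0202,0,0,0],
  [0,-0.0267,0.0202,0,0,0],
  [0,-0.0267,0.0202,0,0,0],
], gripper=-1)

```text
time_s: 0.93
tcp_pos: [310.5, 387.4, 404.4]
ee_rot: [0.707, -0.0, 0.707, -0.0]
wrist_force: [0.6, 0.4, 0.2]
grip_width: 0.003
```

Emit:
servo_tool([
  [0,-0.0267,0.0202,0,0,0],
  [0,-0.0267,0.0202,0,0,0],
  [0,-0.0267,0.0202,0,0,0],
  [0,-0.0267,0.0202,0,0,0],
  [0,-0.0267,0.0202,0,0,0],
  [0,-0.0267,0.0202,0,0,0],
  [0,-0.0267,0.0202,0,0,0],
  [0,-0.0267,0.0202,0,0,0],
  [0,-0.0267,0.0202,0,0,0],
  [0,-0.0267,0.0202,0,0,0],
])

```text
time_s: 1.77
tcp_pos: [512.6, 120.4, 404.4]
ee_rot: [0.707, -0.0, 0.707, -0.0]
wrist_force: [0.1, -0.3, 0.0]
grip_width: -0.0
```

Emit:
servo_tool([
  [0,-0.0267,0.0202,0,0,0],
  [0,-0.0267,0.0202,0,0,0],
  [0,-0.0267,0.0202,0,0,0],
  [0,0,0,0,0,0],
  [0,0,0,0,0,0],
])

```text
time_s: 2.18
tcp_pos: [573.4, 40.4, 404.1]
ee_rot: [0.707, 0.001, 0.707, -0.001]
wrist_force: [-1.3, 0.4, -0.7]
grip_width: 0.002
```

Emit:
servo_tool([
  [0.03,0.0008,-0.0018,0,0,0],
  [0.03,0,0,0,0,0],
  [0.02,0,0,0,0,0],
  [0.01,0,0,0,0,0],
  [0,0,0,0,0,0],
])

```text
time_s: 2.6
tcp_pos: [569.0, 43.6, 312.3]
ee_rot: [0.705, -0.0, 0.709, 0.001]
wrist_force: [-0.4, 0.6, -0.3]
grip_width: 0.001
```

Emit:
servo_tool([
  [0.004,0,0,0,0,0],
  [0.004,0,0,0,0,0],
  [0.003,0,0,0,0,0],
  [0,0,0,0,0,0],
])

```text
time_s: 2.93
tcp_pos: [571.0, 42.8, 304.1]
ee_rot: [0.707, -0.0, 0.707, 0.0]
wrist_force: [-0.3, 0.5, -0.4]
grip_width: 0.001
```

Emit:
servo_tool([
  [0.002,0,0,0,0,0],
  [0.001,0,0,0,0,0],
  [0,0,0,0,0,0],
])

```text
time_s: 3.18
tcp_pos: [571.3, 42.7, 301.9]
ee_rot: [0.708, -0.0, 0.707, 0.0]
wrist_force: [-1.1, -0.5, 6.9]
grip_width: -0.002
```

Emit:
servo_tool([
  [0.001,0,0,0,0,0],
  [0.001,0,0,0,0,0],
  [0,0,0,0,0,0],
])

```text
time_s: 3.43
tcp_pos: [571.1, 43.1, 299.7]
ee_rot: [0.708, 0.0, 0.707, 0.0]
wrist_force: [-1.2, 2.8, 3.8]
grip_width: 0.001
```

Emit:
servo_tool([
  [0.001,0,0,0,0,0],
  [0.001,0,0,0,0,0],
  [0,0,0,0,0,0],
])

```text
time_s: 3.68
tcp_pos: [570.8, 42.5, 296.4]
ee_rot: [0.707, -0.0, 0.707, -0.0]
wrist_force: [-0.3, 0.6, -0.0]
grip_width: -0.001
```

The force rose to 7 N and then fell to 0, so the section snapped away from the fingertips. I'll press a little further to confirm it has bottomed out.

Emit:
servo_tool([
  [0.002,0,0,0,0,0],
  [0.002,0,0,0,0,0],
  [0,0,0,0,0,0],
  [0,0,0,0,0,0],
])

```text
time_s: 4.02
tcp_pos: [570.9, 42.6, 294.6]
ee_rot: [0.707, -0.0, 0.707, -0.0]
wrist_force: [-5.5, 0.3, 19.2]
grip_width: 0.004
```

It is solid at 19 N and flush. On to section 6, at 165°.

Emit:
servo_tool([
  [-0.02,0,0,0,0,0],
  [0,0,0,0,0,0],
  [0,-0.018,-0.018,0,0,0],
  [0,-0.018,-0.018,0,0,0],
  [0,-0.0177,-0.0177,0,0,0],
  [0,0,0,0,0,0],
  [0.004,0,0,0,0,0],
  [0.004,0,0,0,0,0],
  [0,0,0,0,0,0],
])

```text
time_s: 4.77
tcp_pos: [517.7, -10.7, 303.7]
ee_rot: [0.707, -0.0, 0.707, 0.0]
wrist_force: [0.1, 0.5, -0.1]
grip_width: 0.003
```

Emit:
servo_tool([
  [0.002,0,0,0,0,0],
  [0.001,0,0,0,0,0],
  [0.001,0,0,0,0,0],
  [0.001,0,0,0,0,0],
  [0,0,0,0,0,0],
])

```text
time_s: 5.18
tcp_pos: [517.4, -10.4, 300.0]
ee_rot: [0.707, -0.0, 0.707, 0.0]
wrist_force: [-1.8, 0.7, 4.9]
grip_width: -0.001
```

Emit:
servo_tool([
  [0.001,0,0,0,0,0],
  [0.002,0,0,0,0,0],
  [0.002,0,0,0,0,0],
  [0.001,0,0,0,0,0],
  [0,0,0,0,0,0],
  [0,0,0,0,0,0],
])

```text
time_s: 5.68
tcp_pos: [517.6, -10.8, 294.8]
ee_rot: [0.707, -0.0, 0.707, 0.0]
wrist_force: [-3.9, 1.8, 14.8]
grip_width: -0.005
```

Section 6 behaved the same way: it snapped, then went solid at 294.8. Next are sections 1 and 2.

Emit:
servo_tool([
  [-0.02,0,0,0,0,0],
  [0,0,0,0,0,0],
  [0,-0.025,0.0066,0,0,0],
  [0,-0.025,0.0066,0,0,0],
  [0,-0.025,0.0066,0,0,0],
  [0,0,0,0,0,0],
  [0.004,0,0,0,0,0],
  [0.004,0,0,0,0,0],
  [0,0,0,0,0,0],
])

```text
time_s: 6.43
tcp_pos: [536.1, -85.1, 304.3]
ee_rot: [0.706, 0.0, 0.708, 0.001]
wrist_force: [-0.7, -0.2, -0.9]
grip_width: 0.003
```

Emit:
servo_tool([
  [0.002,0,0,0,0,0],
  [0.001,0,0,0,0,0],
  [0.001,0,0,0,0,0],
  [0.001,0,0,0,0,0],
  [0,0,0,0,0,0],
])

```text
time_s: 6.85
tcp_pos: [536.7, -85.4, 301.5]
ee_rot: [0.707, -0.0, 0.707, 0.0]
wrist_force: [-3.7, 2.4, 11.2]
grip_width: -0.003
```

Emit:
servo_tool([
  [0.001,0,0,0,0,0],
  [0.002,0,0,0,0,0],
  [0.002,0,0,0,0,0],
  [0.001,0,0,0,0,0],
  [0,0,0,0,0,0],
  [0,0,0,0,0,0],
])

```text
time_s: 7.35
tcp_pos: [537.1, -85.8, 295.1]
ee_rot: [0.707, -0.0, 0.707, 0.0]
wrist_force: [-1.6, 0.9, 5.7]
grip_width: -0.004
```

Emit:
servo_tool([
  [-0.02,0,0,0,0,0],
  [0,0,0,0,0,0],
  [0,-0.0066,0.0245,0,0,0],
  [0,-0.0066,0.0245,0,0,0],
  [0,-0.0066,0.0245,0,0,0],
  [0,0,0,0,0,0],
  [0.004,0,0,0,0,0],
  [0.004,0,0,0,0,0],
  [0,0,0,0,0,0],
])

```text
time_s: 8.1
tcp_pos: [609.0, -105.3, 305.0]
ee_rot: [0.706, 0.0, 0.708, 0.0]
wrist_force: [0.5, 0.1, -0.5]
grip_width: 0.001
```

Emit:
servo_tool([
  [0.002,0,0,0,0,0],
  [0.001,0,0,0,0,0],
  [0.001,0,0,0,0,0],
  [0.001,0,0,0,0,0],
  [0,0,0,0,0,0],
])

```text
time_s: 8.52
tcp_pos: [610.2, -105.7, 302.1]
ee_rot: [0.707, -0.0, 0.707, 0.0]
wrist_force: [-1.7, 0.4, 3.8]
grip_width: 0.005
```

Emit:
servo_tool([
  [0.001,0,0,0,0,0],
  [0.002,0,0,0,0,0],
  [0.002,0,0,0,0,0],
  [0.001,0,0,0,0,0],
  [0,0,0,0,0,0],
  [0,0,0,0,0,0],
])

```text
time_s: 9.02
tcp_pos: [610.5, -105.8, 295.4]
ee_rot: [0.707, -0.0, 0.707, 0.0]
wrist_force: [0.2, 0.6, -0.2]
grip_width: 0.003
```

Section 2 shows no contact at 295.4, so it snapped ahead of the fingers. I'll confirm with a bit more depth, then do sections 3 and 4.

Emit:
servo_tool([
  [0.0015,0,0,0,0,0],
  [0.0015,0,0,0,0,0],
  [0,0,0,0,0,0],
])

```text
time_s: 9.27
tcp_pos: [610.6, -105.8, 294.8]
ee_rot: [0.707, -0.0, 0.707, -0.0]
wrist_force: [-4.7, 0.3, 16.3]
grip_width: 0.0
```

Emit:
servo_tool([
  [-0.02,0,0,0,0,0],
  [0,0,0,0,0,0],
  [0,0.018,0.018,0,0,0],
  [0,0.018,0.018,0,0,0],
  [0,0.018,0.018,0,0,0],
  [0,0,0,0,0,0],
  [0.004,0,0,0,0,0],
  [0.004,0,0,0,0,0],
  [0,0,0,0,0,0],
])

```text
time_s: 10.02
tcp_pos: [663.3, -52.2, 303.1]
ee_rot: [0.706, 0.0, 0.708, -0.0]
wrist_force: [-1.0, 0.4, -1.0]
grip_width: 0.0
```

Emit:
servo_tool([
  [0.002,0,0,0,0,0],
  [0.001,0,0,0,0,0],
  [0.001,0,0,0,0,0],
  [0.001,0,0,0,0,0],
  [0,0,0,0,0,0],
])

```text
time_s: 10.43
tcp_pos: [664.0, -52.5, 300.6]
ee_rot: [0.707, 0.0, 0.707, -0.0]
wrist_force: [-3.3, -0.3, 5.4]
grip_width: 0.0
```

Emit:
servo_tool([
  [0.001,0,0,0,0,0],
  [0.002,0,0,0,0,0],
  [0.002,0,0,0,0,0],
  [0.002,0,0,0,0,0],
  [0,0,0,0,0,0],
  [0,0,0,0,0,0],
])

```text
time_s: 10.93
tcp_pos: [664.6, -52.2, 294.7]
ee_rot: [0.708, -0.0, 0.707, -0.0]
wrist_force: [-4.6, 0.3, 15.2]
grip_width: 0.0
```

Emit:
servo_tool([
  [-0.02,0,0,0,0,0],
  [0,0,0,0,0,0],
  [0,0.0245,-0.0066,0,0,0],
  [0,0.0245,-0.0066,0,0,0],
  [0,0.0245,-0.0066,0,0,0],
  [0,0,0,0,0,0],
  [0.004,0,0,0,0,0],
  [0.004,0,0,0,0,0],
  [0,0,0,0,0,0],
])

```text
time_s: 11.68
tcp_pos: [644.6, 20.9, 303.3]
ee_rot: [0.707, 0.0, 0.708, -0.0]
wrist_force: [0.2, 0.5, -0.4]
grip_width: -0.001
```

Emit:
servo_tool([
  [0.002,0,0,0,0,0],
  [0.001,0,0,0,0,0],
  [0.001,0,0,0,0,0],
  [0.001,0,0,0,0,0],
  [0,0,0,0,0,0],
])

```text
time_s: 12.1
tcp_pos: [645.0, 21.0, 300.6]
ee_rot: [0.708, 0.0, 0.707, -0.0]
wrist_force: [-1.6, 0.1, 6.3]
grip_width: 0.004
```

Emit:
servo_tool([
  [0.001,0,0,0,0,0],
  [0.002,0,0,0,0,0],
  [0.002,0,0,0,0,0],
  [0.002,0,0,0,0,0],
  [0,0,0,0,0,0],
  [0,0,0,0,0,0],
])

```text
time_s: 12.6
tcp_pos: [645.1, 21.2, 294.7]
ee_rot: [0.708, -0.0, 0.707, -0.0]
wrist_force: [-3.7, 0.3, 16.6]
grip_width: -0.0
```

All six are pressed. I'll raise the tool, retreat to the left and check.

Emit:
servo_tool([
  [-0.03,0,0,0,0,0],
  [-0.03,0,0,0,0,0],
  [-0.03,0,0,0,0,0],
  [-0.03,0,0,0,0,0],
  [0,0.02,-0.03,0,0,0],
  [0,0.02,-0.03,0,0,0],
  [0,0.02,-0.03,0,0,0],
  [0,0.02,-0.03,0,0,0],
  [0,0.02,-0.03,0,0,0],
  [0,0.02,-0.03,0,0,0],
])

```text
time_s: 13.43
tcp_pos: [463.2, 142.0, 412.2]
ee_rot: [0.707, 0.0, 0.707, -0.0]
wrist_force: [0.4, 1.1, 0.9]
grip_width: -0.003
```

Emit:
servo_tool([
  [0,0.03,-0.01,0,0,0],
  [0,0.03,-0.01,0,0,0],
  [0,0.03,-0.01,0,0,0],
  [0,0.03,0,0,0,0],
  [0,0.03,0,0,0,0],
  [0,0.03,0,0,0,0],
  [0,0.03,0,0,0,0],
  [0,0,0,0,0,0],
  [0,0,0,0,0,0],
])

```text
time_s: 14.18
tcp_pos: [434.6, 352.7, 412.0]
ee_rot: [0.707, -0.001, 0.707, 0.001]
wrist_force: [0.5, -0.2, -0.6]
grip_width: -0.001
```

Run:
```python
from rig import arm
import cv2,pickle,numpy as np
from h import *
a=pickle.load(open("a.pkl","rb")); C=np.array([591.3,-32.2]); out=[]
for n,(u0,v0) in {"top":(314,211),"side":(297,228)}.items():
    c=arm.read_camera(n)
    for tag,k in(("before",a[n]),("after",c)):
        W=cloud(k); q=W[...,:2]-C; r=np.hypot(q[...,0],q[...,1]); th=np.degrees(np.arctan2(q[...,1],q[...,0]))
        print(n,tag,"crown z by section",[float(np.median(W[...,2][(r>73)&(r<79)&(W[...,2]>100)&(abs((th-(-135+60*i)+180)%360-180)<22)]).round(1)) for i in range(6)])
        m=(r<86)&(W[...,2]>113); p=W[m][:,:2]; print("  rim bbox centre",((p.min(0)+p.max(0))/2).round(1))
    cv2.imwrite(f"pics/{n}1.png",c["color"][:,:,::-1])
    out.append(cv2.resize(c["color"][v0-55:v0+60,u0-55:u0+60,::-1],(400,400),interpolation=cv2.INTER_CUBIC))
    d=np.abs(c["color"].astype(int)-a[n]["color"]).max(2)>40; print(n,"changed px",d.sum())
cv2.imwrite("pics/c1.png",np.hstack(out)); print(arm.sense()["wrist_force"],arm.sense()["time_s"])
```

```text
top before crown z by section [127.7, 127.4, 127.3, 127.2, 127.8, 127.1]
  rim bbox centre [590.9 -32.1]
top after crown z by section [121.9, 122.4, 122.0, 122.7, 121.9, 121.4]
  rim bbox centre [592.  -31.8]
top changed px 38130
side before crown z by section [128.1, 128.0, 128.3, 127.8, 109.5, 128.4]
  rim bbox centre [590.1 -32.1]
side after crown z by section [nan, 123.6, 123.8, 122.8, 121.2, nan]
  rim bbox centre [622.5 -29.9]
side changed px 51403
[-0.27927653  0.0236163   0.70061276] 14.2833
  return _methods._mean(a, axis=axis, dtype=dtype,
  ret = ret.dtype.type(ret / rcount)
```

View pics/c1.png

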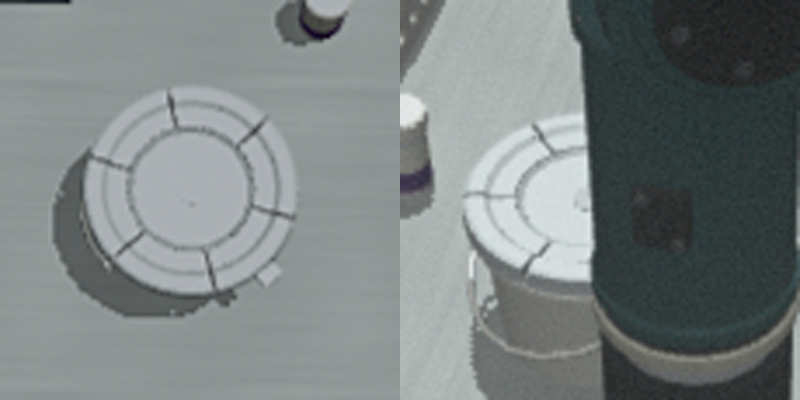

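View pics/top1.png

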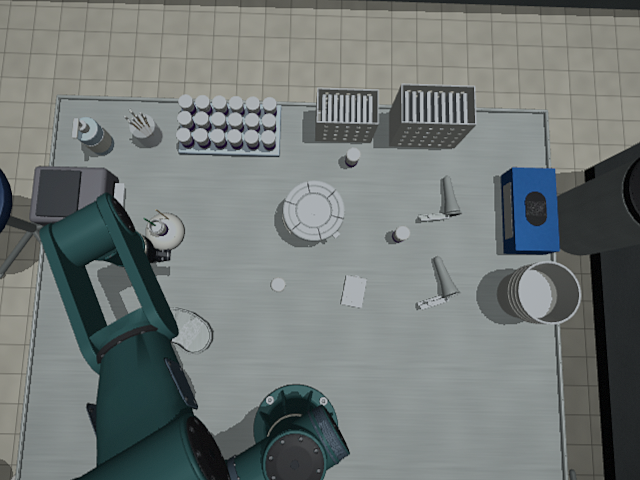

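The top view shows the bucket still at (314,211) with every rim section flush. The stand at (165,230), cap (278,285), case (353,291), vials and specula are all unmoved, and the arm is clear.

```bash
python3 -c "
from rig import arm
print(arm.finish_job())"
```

```text
the job is handed in; nothing more can be done
None
```

I pressed all six rim sections down in turn with the shut fingertips, backed off and handed the job in at about 14 s of the 54 s allowed.

- **Pressing:** Each section gave way as it snapped, then went solid at flush height. The highest wrist force I read was about 19 N, at the end of each move, against the 60 N limit.
- **Rim height:** In the top camera the six crowns read 121.4–122.7 mm, down from 127.1–127.8 mm before. All shut is 122 mm.
- **Bucket:** It moved about 1 mm, which is within the measuring error. I saw no tipping.
- **Other things:** Those in view looked unmoved in the top picture. The arm partly hid the kidney dish there, but the tool never went near it at table height.
- **Side camera:** This check was incomplete because the arm blocked two sections. The four it could see read 121–124 mm. Its shifted rim-centre reading came from the same blockage.

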